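# Probe the bending jig's bore and fit the matching stop pin

### The job

Feel how deep the jig's blind bore is by lowering the orange-handled depth rod into it and pressing it lightly and upright on the bottom, holding it there still for a moment, then stand the rod back in its green stand. Then take the one stop pin of the four in the rack that suits that depth and set it upright and fully home in the bore, so that its top comes as near as any of them can to level with the fixed post. Press gently throughout, leave the other pins in the rack where they are and do not disturb the other things on the bench.

Things in the scene. Friction and masses are not known exactly. Their poses are not given: they have to be found in the camera images.
- jig: wire-bending jig, fixed to the bench: dark steel block 120 mm (its x) by 140 mm (its y), 65 mm high, its flat top face level; origin at the centre of the block's underside, on the bench. The face carries the blind bore and a fixed brass post. A bench-mounted air cylinder lies behind it on its +x side, from 104 to 306 mm from the origin, up to about 130 mm high
- bore (a point): centre of the mouth of the blind bore, in the jig's top face, 35 mm from the jig's origin to its -y; z up, x and y as the jig's. Bore diameter 14 mm, mouth slightly chamfered. Its depth, not known beforehand, is anywhere between 20 and 52 mm; flat steel floor that does not give. The face is flat and free within 20 mm all round the bore
- post_top (a point): centre of the top of the jig's fixed brass post, 12 mm in diameter and 40 mm above the jig's face, 75 mm from the bore (to the jig's +y)
- stand: fixed green block 70 x 70 mm, 40 mm high, holder of the depth rod; origin at the centre of its underside
- stand_hole (a point): centre of the mouth of the stand's vertical hole, 11 mm in diameter and 30 mm deep
- rod: depth rod, loose, about 80 g, standing upright in the stand's hole at the start: plain steel shank 8 mm in diameter and 80 mm long, above it an orange round handle 16 mm in diameter and 36 mm long (116 mm in all). Origin at the centre of the shank's lower end, z along the rod to the handle
- rack: fixed wooden pin rack 210 mm (its x) by 50 mm, 30 mm high; origin at the centre of its underside. A row of four holes along its x, 50 mm apart, 14 mm in diameter and 20 mm deep, holds the four pins upright, in any order
- pin_black: loose stop pin with black head, 60 g: steel shank 12 mm in diameter, head 18 mm in diameter and 14 mm tall; 64 mm long in all, so that in a bore 24 mm deep its top is level with the fixed post. Origin at the centre of its lower end, z along the pin to the head
- pin_black_top (a point): centre of the top of the black pin's head
- pin_yellow: loose stop pin with yellow head, 60 g: steel shank 12 mm in diameter, head 18 mm in diameter and 14 mm tall; 72 mm long in all, so that in a bore 32 mm deep its top is level with the fixed post. Origin at the centre of its lower end, z along the pin to the head
- pin_yellow_top (a point): centre of the top of the yellow pin's head
- pin_blue: loose stop pin with blue head, 60 g: steel shank 12 mm in diameter, head 18 mm in diameter and 14 mm tall; 80 mm long in all, so that in a bore 40 mm deep its top is level with the fixed post. Origin at the centre of its lower end, z along the pin to the head
- pin_blue_top (a point): centre of the top of the blue pin's head
- pin_red: loose stop pin with red head, 60 g: steel shank 12 mm in diameter, head 18 mm in diameter and 14 mm tall; 88 mm long in all, so that in a bore 48 mm deep its top is level with the fixed post. Origin at the centre of its lower end, z along the pin to the head
- pin_red_top (a point): centre of the top of the red pin's head
- screwdriver: red-handled screwdriver, about 200 mm long, lying flat; bystander
- wrench: steel open-ended wrench, 150 mm long, lying flat; bystander
- oil_bottle: amber bottle, 52 mm across, 130 mm tall, standing; bystander
- tape: yellow ring (tape roll), 90 mm across, 24 mm high, lying flat; bystander
- offcut: flat steel strip 140 x 25 x 6 mm, lying flat; bystander
There are look-alikes about, which are no part of the job. Of the things that look like the stand, the smallest one is meant.

How it is judged (in metres and radians):
On the way, in this order (a step that is already met when the one before it is completed fails the run):
1. the held depth rod, upright in the bore with its tip at least 15 mm below the mouth, is pressed on the jig with over 2 N and kept still (horizontal distance between rod and bore below 0.007 m and z of rod in the frame of bore below -0.015 m and contact force between rod and jig above 2 N and contact force between the fingers and rod above 1 N and linear speed of rod below 0.02 m/s and angle between rod's own z axis and vertical below 0.15 rad), for 0.2 s.
2. the rod stands in its stand again, let go (horizontal distance between rod and stand_hole below 0.005 m and z of rod in the frame of stand_hole below -0.025 m and angle between rod's own z axis and vertical below 0.2 rad and linear speed of rod below 0.02 m/s and contact force between the fingers and rod below 0.1 N), for 0.2 s.
At the end, for the whole second after the job is handed in: One pin stands upright (within 0.15 rad), at rest in the bore, its top within 5 mm in height of the post's (some pin can at every depth); the other three pins are within 12 mm of where they began in the rack; the rod stands released in its stand, at least 25 mm deep in the hole (all of step 2 and ((horizontal distance between pin_black and bore below 0.005 m and z of pin_black in the frame of bore below -0.014 m and z of pin_black_top in the frame of post_top between -0.005 and 0.005 m and angle between pin_black's own z axis and vertical below 0.15 rad and linear speed of pin_black below 0.02 m/s and distance of each of pin_yellow, pin_blue, pin_red from where it was at the start of the episode below 0.012 m) or (horizontal distance between pin_yellow and bore below 0.005 m and z of pin_yellow in the frame of bore below -0.014 m and z of pin_yellow_top in the frame of post_top between -0.005 and 0.005 m and angle between pin_yellow's own z axis and vertical below 0.15 rad and linear speed of pin_yellow below 0.02 m/s and distance of each of pin_black, pin_blue, pin_red from where it was at the start of the episode below 0.012 m) or (horizontal distance between pin_blue and bore below 0.005 m and z of pin_blue in the frame of bore below -0.014 m and z of pin_blue_top in the frame of post_top between -0.005 and 0.005 m and angle between pin_blue's own z axis and vertical below 0.15 rad and linear speed of pin_blue below 0.02 m/s and distance of each of pin_black, pin_yellow, pin_red from where it was at the start of the episode below 0.012 m) or (horizontal distance between pin_red and bore below 0.005 m and z of pin_red in the frame of bore below -0.014 m and z of pin_red_top in the frame of post_top between -0.005 and 0.005 m and angle between pin_red's own z axis and vertical below 0.15 rad and linear speed of pin_red below 0.02 m/s and distance of each of pin_black, pin_yellow, pin_blue from where it was at the start of the episode below 0.012 m))); the robot touches nothing.
It fails at once if the depth rod is pressed on the jig with more than 40 N (contact force between rod and jig above 40 N).
It fails at once if a pin is pressed on the jig with more than 40 N (contact force between any of pin_black, pin_yellow, pin_blue, pin_red and jig above 40 N).
It fails at once if a pin of the wrong length is left standing in the bore (let go with its top over 6 mm lower or over 12 mm higher than the post's) ((horizontal distance between pin_black and bore below 0.006 m and z of pin_black in the frame of bore below -0.014 m and contact force between the fingers and pin_black below 0.1 N and linear speed of pin_black below 0.005 m/s and (z of pin_black_top in the frame of post_top above 0.012 m or z of pin_black_top in the frame of post_top below -0.006 m)) or (horizontal distance between pin_yellow and bore below 0.006 m and z of pin_yellow in the frame of bore below -0.014 m and contact force between the fingers and pin_yellow below 0.1 N and linear speed of pin_yellow below 0.005 m/s and (z of pin_yellow_top in the frame of post_top above 0.012 m or z of pin_yellow_top in the frame of post_top below -0.006 m)) or (horizontal distance between pin_blue and bore below 0.006 m and z of pin_blue in the frame of bore below -0.014 m and contact force between the fingers and pin_blue below 0.1 N and linear speed of pin_blue below 0.005 m/s and (z of pin_blue_top in the frame of post_top above 0.012 m or z of pin_blue_top in the frame of post_top below -0.006 m)) or (horizontal distance between pin_red and bore below 0.006 m and z of pin_red in the frame of bore below -0.014 m and contact force between the fingers and pin_red below 0.1 N and linear speed of pin_red below 0.005 m/s and (z of pin_red_top in the frame of post_top above 0.012 m or z of pin_red_top in the frame of post_top below -0.006 m))).
It fails at once if a bystander (screwdriver, wrench, oil bottle, tape, steel strip) is moved more than 30 mm (distance of any of screwdriver, wrench, oil_bottle, tape, offcut from where it was at the start of the episode above 0.03 m).
It also fails if it takes over 72 s, if anything falls off the work surface, if the arm or the gripper's body presses on something with over 40 N, if the wrist force passes 120 N, or if a joint passes its speed limit or range.

### The arm

A 7-joint arm with a two-finger parallel gripper is mounted at the origin on the work surface. World frame = base frame: x ahead of the robot, y to its left, z up, the work surface at z = 0. Lengths are in mm, angles in rad, forces in N, time in s.
With the tool pointing down it reaches from about 425 to 950 mm from the base axis. Payload 4.7 kg.
Tool frame: the origin (TCP) lies at the very end of the fingers, on their centre line; the grasp point (between the pads) lies 19 mm behind it; z points along the fingers, y is the line along which they close (so a half turn about z gives the same grasp; the last joint's range is limited). The gripper opens to 87 mm and grips with 3 to 60 N. Pads are 19 mm wide; open, the fingers measure 117 mm over their backs; the gripper's body (75 mm by 190 mm) begins 51 mm behind the grasp point.
Start: joints at [-1.351, 0.469, -0.049, 1.532, 0.024, 1.141, -0.082], TCP at [166.17, 654.245, 222.573] pointing down, gripper open.
Joint ranges: [-2.59, 2.59], [-0.33, 1.99], [-1.39, 1.29], [0.1, 2.45], [-1.04, 4.18], [0.21, 1.99], [-2.66, 2.66]. Speed limits (rad/s): [2.57, 2.57, 3.14, 3.14, 3.14, 3.14, 3.14].

### API

Orientations are given as a unit quaternion [w, x, y, z].
In Python, from plant import status, snapshot, robot, finder gives the robot as it stands. The module is installed in compiled form; this text tells all that it offers.
- The arm moves only by the shell command python3 -m pendant 'ROWS'. ROWS is JSON, a list of rows, each a list of 5 numbers: the gripper's target within -1 to 1 (shut at 1, half-way at 0, fully open at -1), then the shift along the tool's x, y, z in m, then the turn about the tool's z in rad. In form: [[gripper, dx, dy, dz, roll], ...]. A call has exactly 5 rows; each row shifts and turns the commanded pose from where the row before left it, along the tool's axes as they then stand; what a row does not reach is not made up. A row lasts 1/8 s, in which the tool goes at most 62.5 mm and 10.7 degrees, less where a joint would pass 70% of its speed; a pose out of reach is approached as far as the arm can. A call is refused whole if a number of a shift passes 0.0625 or a number of a turn 0.188, either way. A call with a gripper value outside its range is refused whole. The fingers move at their own pace and stop on an object; the grip force is fixed at half the most. Time passes only in rows, so rows that do not move let the fingers close, or fill a call up. It gives the time, the measured TCP pose, the force, the opening and the grip force at its end, in the units of the state.
- status.read_state(): the state, without advancing time (a new reading comes with each control period).
- snapshot(name): name is "side" or "top"; returns a dict with "image" (480x640x3 uint8, red, green, blue), "fx", "fy", "cx", "cy" (pixels), "rvec" (rotation vector, rad) and "tvec" (3), from world to camera coordinates, as OpenCV has them. Camera axes: x right, y down, z forward; pixel columns grow to the right and rows downward; lengths in mm; the calibration is good to about 2 mm. A picture is of the moment at which its call begins. There is no depth.
- robot.finish_job(): hands the job in; it is judged then, once.
Trained networks look in a picture, given as the dict that the camera call returned (one of the last four; its "shot" number tells which), for a name from the list of things; names that differ only in an ending like _2 or _b are one class to them, and where a whole thing is asked for, a point or a joint stands for the part that bears it (a point fixed in the world has none). Each returns a list of dicts, best first, with "conf" (0 to 1); they miss things now and then, are a little off and sometimes report something else, mostly with a low value. They report only what shows in the picture. A call takes as long as a camera call. They do not tell look-alikes from the thing itself.
- finder.recognise(picture, thing): "pixel" ([column, row] in pixels, amid what is visible of it).
The state is a dict: "t": time; "joint_pos": joint angles; "qd": joint speeds; "joint_torque": joint torques, N m; "tcp_pos": TCP position; "tool_rot": TCP orientation; "force": force on the tool from outside, world axes, zero at the start; "ft_torque": the same for the moment, N m; "gripper_width": opening from 0.0 (shut) to 1.0 (fully open); "grasp_force": force on a finger pad.
Only numpy, scipy, OpenCV 4.12 (cv2) and the standard library are available. Lean on these libraries where they do the work, as an engineer would, in place of code of your own. Each camera call takes 0.05 s, during which the arm holds its last target. There are 200 camera calls.

## Working session

There is one attempt and no reset: what is moved stays moved. The work goes in short steps, Python scripts to look and compute and a shell command to move; the robot and the scene stay as the last step left them, time stands still between calls to the robot, and variables do not carry over. Pictures are saved under pics/ and viewed, at most 10 in all, crops included, and the job is handed in when it is done.

```bash
mkdir -p pics
cat > h.py <<'E'
import numpy as np, cv2, json
from plant import status, snapshot, robot, finder
def save(p,n): cv2.imwrite(f'pics/{n}.png',p['image'][:,:,::-1])
def ray(p,px):
    R,_=cv2.Rodrigues(np.array(p['rvec'],float)); t=np.array(p['tvec'],float).reshape(3)
    d=R.T@np.array([(px[0]-p['cx'])/p['fx'],(px[1]-p['cy'])/p['fy'],1.]); return -R.T@t,d
def onz(p,px,z):
    c,d=ray(p,px); return c+d*(z-c[2])/d[2]
def proj(p,X):
    K=np.array([[p['fx'],0,p['cx']],[0,p['fy'],p['cy']],[0,0,1.]])
    return cv2.projectPoints(np.array([X],float),np.array(p['rvec'],float),np.array(p['tvec'],float),K,None)[0].ravel()
def tri(ps,pxs):
    A=np.zeros((3,3));b=np.zeros(3)
    for p,x in zip(ps,pxs):
        c,d=ray(p,x);d/=np.linalg.norm(d);M=np.eye(3)-np.outer(d,d);A+=M;b+=M@c
    return np.linalg.solve(A,b)
E
python3 - <<'E'
from h import *
s=status.read_state(); print({k:np.round(v,3).tolist() for k,v in s.items()})
T=snapshot('top');S=snapshot('side');save(T,'t0');save(S,'s0')
for n in ['jig','bore','post_top','stand','stand_hole','rod','rack','pin_black_top','pin_yellow_top','pin_blue_top','pin_red_top','oil_bottle']:
    for nm,p in (('T',T),('S',S)):
        print(n,nm,[(np.round(r['pixel']).tolist(),round(r['conf'],2)) for r in finder.recognise(p,n)][:4])
for p in (T,S): print(ray(p,[320,240]),p['fx'])
E
```

```text
{'t': 0.0, 'joint_pos': [-1.351, 0.469, -0.049, 1.534, 0.024, 1.141, -0.082], 'qd': [-0.001, 0.001, -0.002, -0.001, 0.0, 0.001, -0.002], 'joint_torque': [0.0, -50.799, -0.081, -23.615, -0.061, 0.038, 0.0], 'tcp_pos': [166.019, 653.649, 221.514], 'tool_rot': [-0.0, 0.124, 0.992, -0.001], 'force': [0.221, 0.78, -0.262], 'ft_torque': [-0.032, 0.025, -0.033], 'grasp_force': 0.0, 'gripper_width': 0.997}
jig T [([336.0, 184.0], 0.88), ([407.0, 261.0], 0.31)]
jig S [([386.0, 262.0], 0.73)]
bore T [([338.0, 184.0], 0.67)]
bore S [([388.0, 263.0], 0.6), ([265.0, 224.0], 0.42)]
post_top T [([337.0, 183.0], 0.88), ([407.0, 244.0], 0.42)]
post_top S [([387.0, 260.0], 0.58), ([328.0, 194.0], 0.29)]
stand T [([270.0, 275.0], 0.79), ([239.0, 222.0], 0.64), ([171.0, 169.0], 0.59), ([182.0, 252.0], 0.52)]
stand S [([327.0, 217.0], 0.96), ([285.0, 238.0], 0.66), ([359.0, 188.0], 0.62)]
stand_hole T [([175.0, 176.0], 0.96), ([236.0, 227.0], 0.85), ([273.0, 277.0], 0.81), ([333.0, 184.0], 0.7)]
stand_hole S [([328.0, 213.0], 0.75), ([287.0, 238.0], 0.75), ([356.0, 183.0], 0.63)]
rod T []
rod S []
rack T [([406.0, 233.0], 0.68)]
rack S [([342.0, 307.0], 0.31)]
pin_black_top T [([406.0, 241.0], 0.51)]
pin_black_top S [([340.0, 306.0], 0.48)]
pin_yellow_top T [([412.0, 208.0], 0.38)]
pin_yellow_top S [([361.0, 300.0], 0.61)]
pin_blue_top T [([412.0, 209.0], 0.43), ([406.0, 221.0], 0.33), ([470.0, 302.0], 0.16)]
pin_blue_top S [([385.0, 304.0], 0.63)]
pin_red_top T [([407.0, 260.0], 0.58)]
pin_red_top S [([321.0, 302.0], 0.71), ([291.0, 198.0], 0.7)]
oil_bottle T [([426.0, 165.0], 0.71), ([407.0, 259.0], 0.65)]
oil_bottle S [([442.0, 314.0], 0.89), ([266.0, 224.0], 0.57)]
(array([ 391.83951232,   10.453927  , 1583.80522587]), array([ 0.08283934,  0.00574111, -0.99658536])) 527.4033362474659
(array([  329.31713158, -1146.00498648,   844.86440615]), array([ 0.12726804,  0.83360667, -0.5375929 ])) 494.7460031225356
```

Run:
```python
import cv2
t=cv2.imread('pics/t0.png');s=cv2.imread('pics/s0.png')
cv2.imwrite('pics/t1.png',cv2.resize(t[110:350,130:450],(800,600),interpolation=cv2.INTER_CUBIC))
cv2.imwrite('pics/s1.png',cv2.resize(s[150:345,240:500],(800,600),interpolation=cv2.INTER_CUBIC))
```

```text
(no output)
```

View pics/t1.png

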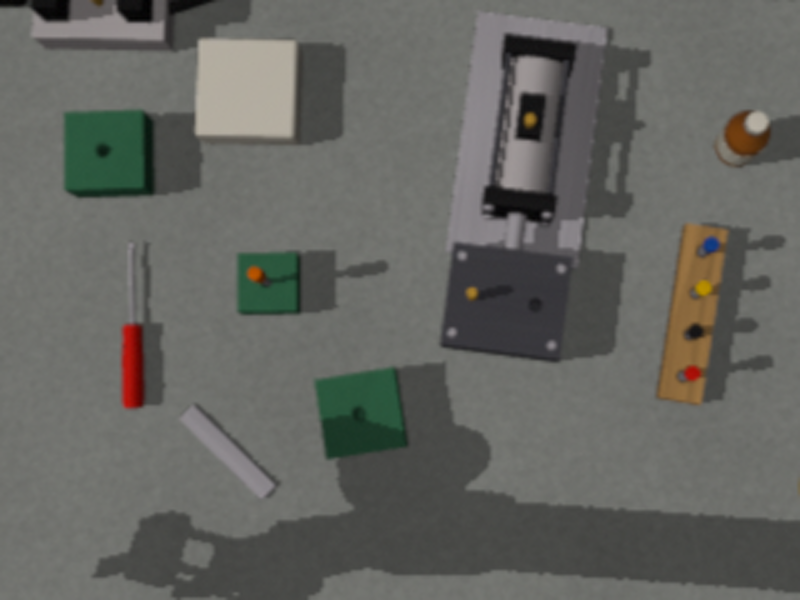

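View pics/s1.png

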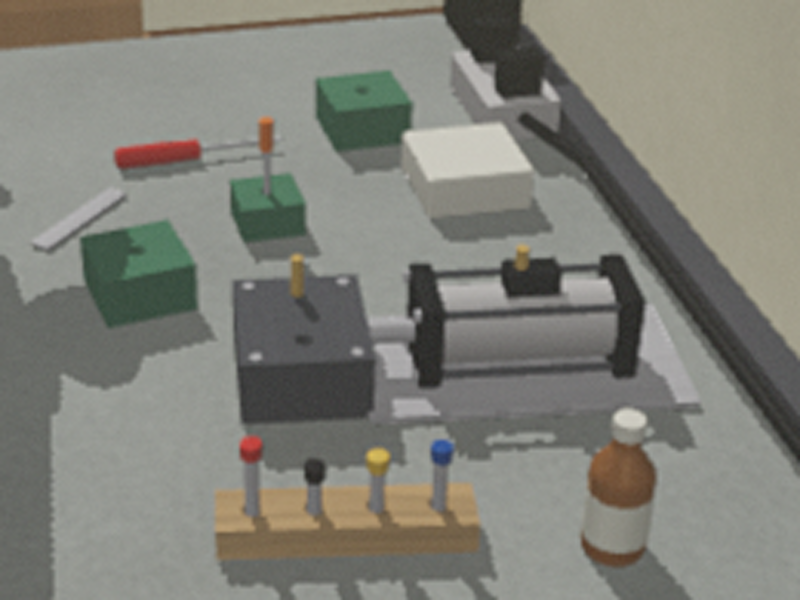

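The top view shows the small green stand with the orange rod at (237,223), the jig with the bore at about (344,232) and the post top at (319,227). The rack pins run red, black, yellow, blue from bottom to top at column ~410. The side view agrees: bore (339,260), post top (336,234), rod top (326,189). I'll refine these by colour and darkness.

```bash
cat > m.py <<'E'
from h import *
def blob(p,box,f):
    x0,y0,x1,y1=box; im=p['image'][y0:y1,x0:x1].astype(int)
    m=f(im[:,:,0],im[:,:,1],im[:,:,2]); n,l,st,ce=cv2.connectedComponentsWithStats(m.astype(np.uint8),connectivity=4)
    if n<2:return None
    i=1+np.argmax(st[1:,4]); return ce[i]+[x0,y0],int(st[i,4])
C={'orange':lambda r,g,b:(r>150)&(g<130)&(b<80)&(r-g>60),
'red':lambda r,g,b:(r>130)&(g<80)&(b<80),
'yellow':lambda r,g,b:(r>150)&(g>110)&(b<90)&(r-g<75),
'blue':lambda r,g,b:(b>90)&(r<80)&(b-g>40),
'black':lambda r,g,b:(r<55)&(g<55)&(b<55)}
E
python3 - <<'E'
from m import *
T=snapshot('top');S=snapshot('side')
def rep(n,bt,bs,c,z):
    a=blob(T,bt,C[c]);b=blob(S,bs,C[c])
    if a is None or b is None: print(n,a,b);return
    print(n,a,b,'tri',tri([T,S],[a[0],b[0]]).round(1),'T',onz(T,a[0],z).round(1)[:2],'S',onz(S,b[0],z).round(1)[:2])
rep('rod',(220,205,250,240),(318,180,336,205),'orange',108)
rep('red',(395,250,420,268),(313,288,330,305),'red',91)
rep('black',(395,234,420,252),(335,296,350,312),'black',67)
rep('yel',(400,218,420,232),(355,292,370,306),'yellow',75)
rep('blue',(405,200,425,215),(376,290,392,304),'blue',83)
# bore / post
bt=blob(T,(339,227,350,238),lambda r,g,b:(r+g+b)<105); bs=blob(S,(332,256,346,266),lambda r,g,b:(r+g+b)<105)
print('bore',bt,bs, onz(T,bt[0],65).round(1) if bt else 0, onz(S,bs[0],65).round(1) if bs else 0)
im=T['image'][225:240,337:352].sum(2);print(im)
print(S['image'][254:267,330:348].sum(2))
print('hand bore', onz(T,[344,232],65).round(1),onz(S,[338.8,260.5],65).round(1))
print('post', onz(T,[318.8,227.2],105).round(1),onz(S,[336.5,233.8],105).round(1))
cs=[(455,245),(575,258),(560,360),(442,346)]
print('jigcorners',[onz(T,(130+x/2.5,110+y/2.5),65).round(1)[:2].tolist() for x,y in cs])
cs=[(237,254),(298,253),(299,312),(239,313)]
print('stand',[onz(T,(130+x/2.5,110+y/2.5),40).round(1)[:2].tolist() for x,y in cs])
cs=[(685,224),(729,230),(702,404),(657,397)]
print('rack',[onz(T,(130+x/2.5,110+y/2.5),30).round(1)[:2].tolist() for x,y in cs])
E
```

```text
rod (array([231.5, 219. ]), 16) (array([325.75, 189.25]), 4) tri [567.2 267.  125. ] T [568.5 270.1] S [573.5 300.4]
red (array([406.5       , 258.70588235]), 34) (array([321.16, 294.16]), 25) tri [ 468.7 -225.6   97.3] T [ 468.2 -226.5] S [ 470.6 -217.8]
black (array([407.66666667, 242.125     ]), 24) (array([342.33333333, 303.41666667]), 24) tri [ 518.5 -233.4   67.1] T [ 517.3 -233.3] S [ 519.7 -233.3]
yel (array([411. , 224.5]), 26) (array([362.56521739, 298.2173913 ]), 23) tri [ 567.5 -240.2   81.2] T [ 567.6 -241.2] S [ 570.1 -232.9]
blue (array([413.96, 207.4 ]), 25) (array([383.33333333, 295.125     ]), 24) tri [ 616.5 -247.2   88.6] T [ 616.2 -248. ] S [ 619.8 -240.5]
bore (array([344.2, 230.4]), 5) None [547.5 -50.2  65. ] 0
[[169 168 167 167 166 170 167 165 168 165 168 166 166 168 167]
 [173 171 172 170 170 171 168 168 169 167 168 167 167 168 164]
 [172 173 172 171 170 171 170 168 170 169 169 169 167 168 168]
 [170 173 173 171 171 167 161 162 164 169 170 169 169 167 167]
 [167 169 168 168 161 144 128 121 137 162 172 171 170 170 169]
 [169 168 166 166 145 112  95  95 102 13
[... 1180 characters left out ...]
1 266 269]
 [270 278 278 269 260 268 265 261 237 247 257 270 273 269 266 258 261 266]
 [274 272 276 267 268 269 266 274 270 272 270 275 271 268 267 268 266 268]
 [273 272 275 272 272 274 276 271 268 271 274 258 272 266 273 267 269 271]
 [285 272 277 271 267 270 273 267 266 272 271 264 274 271 274 269 271 269]
 [275 281 273 275 276 264 266 267 275 277 271 278 270 270 272 273 267 257]]
hand bore [542.8 -49.7  65. ] [547.5 -50.3  65. ]
post [550.9  23.2 105. ] [555.7  24.3 105. ]
jigcorners [[610.9, 44.5], [598.6, -95.0], [479.8, -79.6], [492.9, 56.8]]
stand [[598.3, 302.7], [601.0, 230.5], [531.0, 226.9], [528.3, 297.7]]
rack [[646.8, -227.4], [640.7, -279.6], [433.8, -249.1], [440.8, -196.3]]
```

```bash
python3 -m pendant '[[-1,0,0,0,-0.125],[-1,0,0,0,-0.125],[-1,-0.05,-0.05,0,0],[-1,-0.05,-0.05,0,0],[-1,-0.05,-0.05,0,0]]'; python3 -m pendant '[[-1,-0.05,-0.05,0,0],[-1,-0.05,-0.05,0,0],[-1,-0.05,-0.05,0,0],[-1,-0.05,-0.05,0,0],[-1,0,0,0,0]]'
```

```text
t: 2.02
tcp_pos: [300.3, 520.5, 222.7]
tool_rot: [0.0, -0.001, 1.0, 0.0]
force: [0.4, 0.3, 0.5]
gripper_width: 1.0
grasp_force: 0.0
t: 2.65
tcp_pos: [480.7, 339.4, 222.8]
tool_rot: [0.001, 0.005, 1.0, -0.001]
force: [-1.0, 0.8, 0.2]
gripper_width: 0.999
grasp_force: 0.0
```

```bash
python3 -m pendant '[[-1,-0.03,-0.025,0,0],[-1,-0.03,-0.025,0,0],[-1,0,0,0.02,0],[-1,0,0,0,0],[-1,0,0,0,0]]'
python3 - <<'E'
from m import *
T=snapshot('top');S=snapshot('side')
im=np.vstack([cv2.resize(T['image'][185:260,190:290],(800,600))[:, :, ::-1]]);cv2.imwrite('pics/t2.png',im)
im=S['image'][160:235,290:370];print(blob(S,(316,180,338,205),C['orange']))
cv2.imwrite('pics/s2.png',cv2.resize(im,(640,600))[:,:,::-1])
s=status.read_state();print(s['tcp_pos'],s['tool_rot']); print(proj(T,[566,266,126]),proj(S,[566,266,126]),proj(S,[566,266,90]))
# orange mask of side with looser threshold
print(blob(S,(316,180,338,205),lambda r,g,b:(r-b>60)&(r-g>30)))
E
```

```text
t: 3.28
tcp_pos: [535.4, 296.6, 203.1]
tool_rot: [0.0, -0.002, 1.0, 0.0]
force: [0.4, -0.5, 0.1]
gripper_width: 1.0
grasp_force: 0.0
(array([326., 189.]), 3)
[535.7336844  296.50380552 203.39078731] [ 4.76084079e-04 -1.43996141e-03  9.99998693e-01  5.59720722e-04]
[231.81377097 219.14329618] [325.22735491 189.15936145] [325.39390149 199.06784957]
(array([326.        , 192.77142857]), 35)
```

View pics/s2.png

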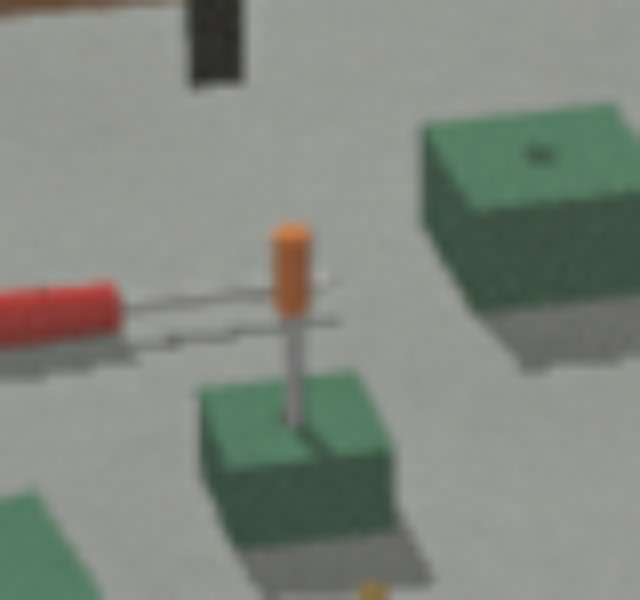

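The side crop shows the rod upright in the small stand, with its handle at about (326,193). That puts the rod near (567,266).

```bash
python3 -m pendant '[[-1,-0.0315,-0.0305,0,0],[-1,0,0,0.03,0],[-1,0,0,0.04,0],[-1,0,0,0.03,0],[-1,0,0,0.017,0]]'; python3 -m pendant '[[-1,0,0,0,0],[1,0,0,0,0],[1,0,0,0,0],[1,0,0,0,0],[1,0,0,0,0]]';python3 -m pendant '[[1,0,0,0,0],[1,0,0,0,0],[1,0,0,0,0],[1,0,0,0,0],[1,0,0,0,0]]'
```

```text
t: 4.0
tcp_pos: [566.9, 265.2, 84.5]
tool_rot: [-0.001, -0.001, 1.0, -0.0]
force: [-0.2, 0.8, 0.4]
gripper_width: 1.002
grasp_force: 0.0
t: 4.62
tcp_pos: [567.6, 265.0, 85.9]
tool_rot: [0.0, -0.001, 1.0, 0.0]
force: [0.9, -0.3, -1.0]
gripper_width: 0.636
grasp_force: 0.0
t: 5.25
tcp_pos: [567.4, 266.1, 85.5]
tool_rot: [0.0, -0.001, 1.0, 0.001]
force: [-0.2, 3.0, -1.2]
gripper_width: 0.169
grasp_force: 29.9
```

```bash
python3 -m pendant '[[1,0,0,-0.01,0],[1,0,0,-0.03,0],[1,0,0,-0.045,0],[1,0,0,-0.045,0],[1,0,0,0,0]]'; python3 -m pendant '[[1,0.002,-0.05,0,0],[1,0.005,-0.05,0,0],[1,0.005,-0.05,0,0],[1,0.005,-0.05,0,0],[1,0.005,-0.05,0,0]]';  python3 -m pendant '[[1,0,-0.02,0,0],[1,0,0,0,0],[1,0,0,0,0],[1,0,0,0,0],[1,0,0,0,0]]'
python3 - <<'E'
from m import *
T=snapshot('top');S=snapshot('side');s=status.read_state();print(s['tcp_pos'],s['gripper_width'])
def dark(p,c,z):
    x0,y0=c[0]-6,c[1]-6; im=p['image'][y0:y0+13,x0:x0+13].sum(2).astype(float); w=np.clip(np.median(im)-12-im,0,50)
    ys,xs=np.mgrid[0:13,0:13]; px=[x0+(w*xs).sum()/w.sum(),y0+(w*ys).sum()/w.sum()]; return px,onz(p,px,z).round(1)
print(dark(T,(344,231),65));print(dark(S,(338,260),65))
cv2.imwrite('pics/s3.png',cv2.resize(S['image'][160:310,250:450],(800,600),interpolation=cv2.INTER_CUBIC)[:,:,::-1])
# rod tip check
tp=np.array(s['tcp_pos'])-[0,0,75.7];print('tip proj',proj(S,tp),proj(T,tp))
E
```

```text
t: 5.88
tcp_pos: [569.9, 264.8, 220.6]
tool_rot: [0.004, -0.0, 1.0, 0.001]
force: [0.4, -0.7, -1.0]
gripper_width: 0.173
grasp_force: 29.9
t: 6.5
tcp_pos: [544.4, 12.4, 214.8]
tool_rot: [-0.001, -0.0, 1.0, -0.0]
force: [0.7, 0.2, -0.5]
gripper_width: 0.172
grasp_force: 29.9
t: 7.12
tcp_pos: [545.8, -4.1, 215.4]
tool_rot: [-0.0, -0.002, 1.0, 0.0]
force: [0.4, -0.3, -0.6]
gripper_width: 0.172
grasp_force: 29.9
[545.85058166  -4.54147365 215.46239969] 0.1780233200169557
([np.float64(348.52150537634407), np.float64(233.83333333333334)], array([537.8, -62.8,  65. ]))
([np.float64(338.39977349943376), np.float64(259.4609286523216)], array([547.4, -45.2,  65. ]))
tip proj [334.94661215 228.85162908] [328.74155072 227.88483553]
```

View pics/s3.png

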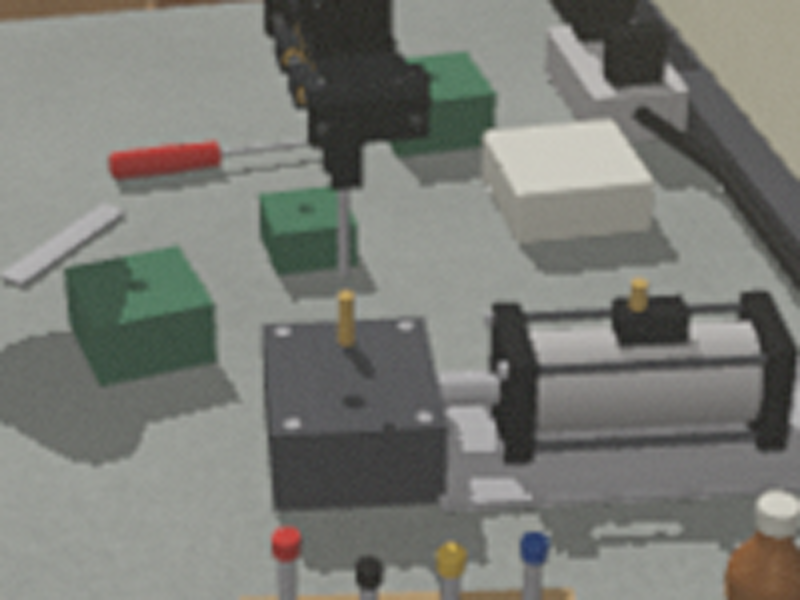

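The side view shows the rod tip at about (335.4,228.6), close to the predicted position. The bore mouth is at (338,260) and the empty stand hole at (326,212). Next I move over the bore and check just above the face.

```bash
python3 -m pendant '[[1,0.001,-0.045,0,0],[1,0,0,0.03,0],[1,0,0,0.03,0],[1,0,0,0,0],[1,0,0,0,0]]'
python3 - <<'E'
from m import *
S=snapshot('side');T=snapshot('top');s=status.read_state();print(s['tcp_pos'],s['force'])
tp=np.array(s['tcp_pos'])-[0,0,75.7];print('tip proj',proj(S,tp), 'bore mouth proj if below',proj(S,[tp[0],tp[1],65]))
for px in ([337.9,260.1],[338.2,260]): print(onz(S,px,65).round(1))
print(onz(S,[325.9,211.9],40).round(1),'standhole')
cv2.imwrite('pics/s4.png',cv2.resize(S['image'][215:275,298:378],(800,600),interpolation=cv2.INTER_CUBIC)[:,:,::-1])
E
```

```text
t: 7.85
tcp_pos: [545.7, -50.0, 156.5]
tool_rot: [0.001, -0.001, 1.0, 0.0]
force: [0.2, -0.1, -0.1]
gripper_width: 0.176
grasp_force: 29.9
[545.96536128 -50.06887278 156.95348147] [-0.40423054  0.45498695 -1.57084556]
tip proj [338.23912376 255.63436282] bore mouth proj if below [338.24547061 260.51781247]
[545.4 -47.9  65. ]
[546.3 -47.6  65. ]
[567.6 269.4  40. ] standhole
```

View pics/s4.png

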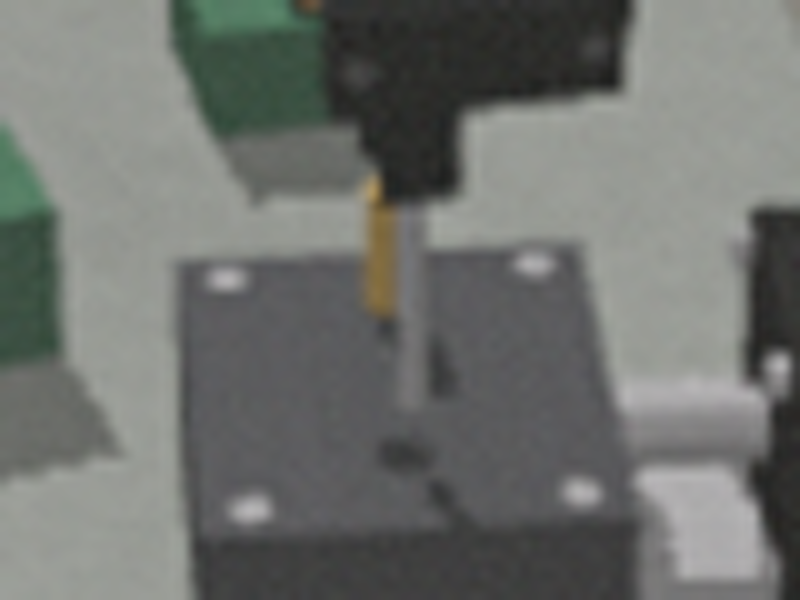

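The close view shows the tip at (338.8,255.4) and the bore at (338.0,259.9), so the bore lies about 2 mm to −x and 1 mm to +y of the rod.

```bash
python3 -m pendant '[[1,0.002,0.001,0.012,0],[1,0,0,0,0],[1,0,0,0.003,0],[1,0,0,0.002,0],[1,0,0,0,0]]'; python3 -m pendant '[[1,0,0,0.001,0],[1,0,0,0.001,0],[1,0,0,0.001,0],[1,0,0,0,0],[1,0,0,0,0]]'
```

```text
t: 8.57
tcp_pos: [542.8, -49.2, 138.4]
tool_rot: [-0.0, -0.001, 1.0, 0.0]
force: [1.0, -0.1, -0.2]
gripper_width: 0.173
grasp_force: 29.9
t: 9.2
tcp_pos: [542.9, -49.1, 135.5]
tool_rot: [0.0, -0.001, 1.0, 0.0]
force: [-0.1, 0.6, 0.0]
gripper_width: 0.175
grasp_force: 29.9
```

```bash
python3 -m pendant '[[1,0,0,0.004,0],[1,0,0,0.004,0],[1,0,0,0.004,0],[1,0,0,0,0],[1,0,0,0,0]]'; python3 -m pendant '[[1,0,0,0.001,0],[1,0,0,0.001,0],[1,0,0,0.001,0],[1,0,0,0.001,0],[1,0,0,0,0]]'
```

```text
t: 9.82
tcp_pos: [543.0, -49.2, 123.5]
tool_rot: [0.0, -0.001, 1.0, 0.0]
force: [-0.2, -0.2, -1.0]
gripper_width: 0.172
grasp_force: 29.9
t: 10.45
tcp_pos: [542.8, -49.1, 119.4]
tool_rot: [-0.0, -0.001, 1.0, 0.0]
force: [0.4, 0.5, -1.0]
gripper_width: 0.177
grasp_force: 29.9
```

```bash
cat > ok.py <<'E'
import sys
from plant import status
f=status.read_state()['force']; sys.exit(0 if abs(f[2])<2.2 else 1)
E
python3 -m pendant '[[1,0,0,0.001,0],[1,0,0,0.001,0],[1,0,0,0.001,0],[1,0,0,0,0],[1,0,0,0,0]]' && python3 ok.py && python3 -m pendant '[[1,0,0,0.001,0],[1,0,0,0.001,0],[1,0,0,0.001,0],[1,0,0,0,0],[1,0,0,0,0]]'  && python3 ok.py && python3 -m pendant '[[1,0,0,0.001,0],[1,0,0,0.001,0],[1,0,0,0.001,0],[1,0,0,0,0],[1,0,0,0,0]]'
```

```text
t: 11.08
tcp_pos: [542.9, -49.2, 116.5]
tool_rot: [0.0, -0.001, 1.0, 0.0]
force: [-0.1, -0.7, -1.0]
gripper_width: 0.173
grasp_force: 29.9
t: 11.7
tcp_pos: [542.9, -49.1, 113.5]
tool_rot: [-0.0, -0.001, 1.0, 0.0]
force: [0.5, -0.0, -1.3]
gripper_width: 0.17
grasp_force: 29.9
t: 12.32
tcp_pos: [542.9, -49.2, 110.5]
tool_rot: [0.0, -0.001, 1.0, 0.0]
force: [0.4, 0.1, -0.6]
gripper_width: 0.173
grasp_force: 29.9
```

```bash
for i in 1; do python3 -m pendant '[[1,0,0,0.001,0],[1,0,0,0.001,0],[1,0,0,0.001,0],[1,0,0,0,0],[1,0,0,0,0]]' && python3 ok.py && python3 -m pendant '[[1,0,0,0.001,0],[1,0,0,0.001,0],[1,0,0,0.001,0],[1,0,0,0,0],[1,0,0,0,0]]'  && python3 ok.py && python3 -m pendant '[[1,0,0,0.001,0],[1,0,0,0.001,0],[1,0,0,0.001,0],[1,0,0,0,0],[1,0,0,0,0]]' && python3 ok.py && python3 -m pendant '[[1,0,0,0.001,0],[1,0,0,0.001,0],[1,0,0,0.001,0],[1,0,0,0,0],[1,0,0,0,0]]'; done | egrep 'pos|force:'
```

```text
tcp_pos: [542.9, -49.2, 107.5]
force: [0.1, -0.4, -0.6]
grasp_force: 29.9
tcp_pos: [542.9, -49.2, 104.5]
force: [0.9, 0.9, -0.9]
grasp_force: 29.9
tcp_pos: [543.0, -49.1, 101.6]
force: [-0.9, -0.3, 0.6]
grasp_force: 29.9
tcp_pos: [544.9, -49.1, 101.2]
force: [-2.5, 0.8, 15.2]
grasp_force: 30.0
```

```bash
python3 -m pendant '[[1,0,0,-0.001,0],[1,0,0,0,0],[1,0,0,0,0],[1,0,0,0,0],[1,0,0,0,0]]'
```

```text
t: 15.45
tcp_pos: [544.5, -49.1, 101.3]
tool_rot: [0.002, -0.001, 1.0, 0.0]
force: [-1.2, -0.0, 10.5]
gripper_width: 0.17
grasp_force: 30.0
```

```bash
(python3 -m pendant '[[1,0,0,-0.006,0],[1,0,0,-0.02,0],[1,0,0,-0.03,0],[1,0,0,-0.03,0],[1,0,0,-0.026,0]]'; python3 -m pendant '[[1,-0.004,0.05,0,0],[1,-0.005,0.05,0,0],[1,-0.005,0.05,0,0],[1,-0.005,0.05,0,0],[1,-0.005,0.05,0,0]]'; python3 -m pendant '[[1,0,0.03,0,0],[1,0,0.02,0,0],[1,0,0,0,0],[1,0,0,0,0],[1,0,0,0,0]]')|egrep 'pos|rot|force:'
```

```text
tcp_pos: [542.6, -49.2, 212.3]
tool_rot: [-0.0, -0.001, 1.0, 0.0]
force: [0.6, -0.2, -1.6]
grasp_force: 30.0
tcp_pos: [566.3, 202.2, 211.2]
tool_rot: [-0.0, -0.001, 1.0, -0.0]
force: [0.2, -0.9, -0.1]
grasp_force: 30.0
tcp_pos: [566.9, 248.9, 211.7]
tool_rot: [0.0, 0.001, 1.0, -0.0]
force: [-0.8, -0.1, -1.2]
grasp_force: 30.0
```

```bash
python3 -m pendant '[[1,0,0.018,0.02,0],[1,0,0,0.03,0],[1,0,0,0.03,0],[1,0,0,0.006,0],[1,0,0,0,0]]'|egrep 'pos|rot|force:'
python3 - <<'E'
from m import *
S=snapshot('side');s=status.read_state();tp=np.array(s['tcp_pos'])-[0,0,75.7]
print(tp,proj(S,tp),proj(S,[tp[0],tp[1],40]))
cv2.imwrite('pics/s5.png',cv2.resize(S['image'][180:240,290:370],(800,600),interpolation=cv2.INTER_CUBIC)[:,:,::-1])
E
```

```text
tcp_pos: [566.3, 269.4, 125.1]
tool_rot: [-0.0, -0.001, 1.0, -0.0]
force: [0.3, -0.2, -0.4]
grasp_force: 30.0
[566.95767742 269.48931472  50.33362033] [325.67504346 209.18593899] [325.72048592 211.91162728]
```

View pics/s5.png

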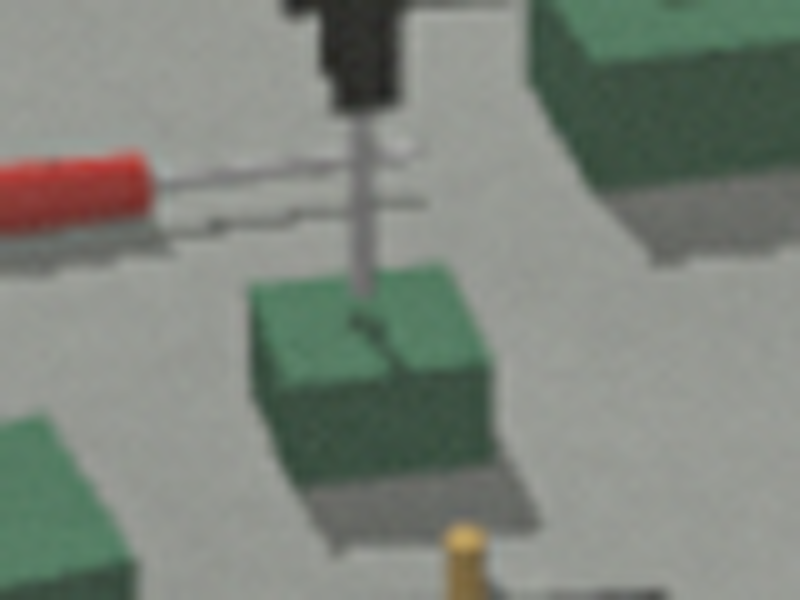

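The crop shows the rod tip at (325.8,209.2) straight above the hole at (325.8,211.4). I make a small y correction toward the recorded grasp position and then insert.

```bash
python3 -m pendant '[[1,0,-0.0013,0.006,0],[1,0,0,0.003,0],[1,0,0,0.002,0],[1,0,0,0.002,0],[1,0,0,0,0]]'|egrep 'pos|rot|force:'; python3 ok.py && python3 -m pendant '[[1,0,0,0.002,0],[1,0,0,0.001,0],[1,0,0,0.001,0],[1,0,0,0,0],[1,0,0,0,0]]'|egrep 'pos|rot|force:'
```

```text
tcp_pos: [566.6, 267.6, 112.5]
tool_rot: [0.0, -0.001, 1.0, 0.0]
force: [-0.7, 0.2, -0.6]
grasp_force: 30.0
tcp_pos: [566.5, 267.6, 108.5]
tool_rot: [0.0, -0.001, 1.0, 0.0]
force: [-0.3, -0.2, -0.7]
grasp_force: 30.0
```

```bash
python3 -m pendant '[[1,0,0,0.004,0],[1,0,0,0.004,0],[1,0,0,0.004,0],[1,0,0,0.004,0],[1,0,0,0,0]]'|egrep 'pos|rot|force:'; python3 ok.py && python3 -m pendant '[[1,0,0,0.003,0],[1,0,0,0.002,0],[1,0,0,0.001,0],[1,0,0,0,0],[1,0,0,0,0]]'|egrep 'pos|rot|force:'
```

```text
tcp_pos: [566.4, 267.6, 92.1]
tool_rot: [-0.0, -0.001, 1.0, -0.0]
force: [1.7, -0.4, -1.4]
grasp_force: 30.0
tcp_pos: [566.5, 267.6, 86.5]
tool_rot: [-0.0, -0.001, 1.0, 0.0]
force: [0.9, 0.7, -1.4]
grasp_force: 30.0
```

```bash
(python3 -m pendant '[[-1,0,0,0,0],[-1,0,0,0,0],[-1,0,0,0,0],[-1,0,0,0,0],[-1,0,0,0,0]]';python3 -m pendant '[[-1,0,0,-0.005,0],[-1,0,0,-0.04,0],[-1,0,0,-0.04,0],[-1,0,0,-0.04,0],[-1,0,0,0,0]]')|egrep 'pos|rot|force:|width'
python3 - <<'E'
from m import *
S=snapshot('side');print(blob(S,(316,180,338,205),lambda r,g,b:(r-b>60)&(r-g>30)))
E
(python3 -m pendant '[[-1,-0.005,-0.05,0,0],[-1,-0.005,-0.05,0,0],[-1,-0.005,-0.05,0,0],[-1,-0.005,-0.05,0,0],[-1,-0.005,-0.05,0,0]]';python3 -m pendant '[[-1,-0.005,-0.05,0,0],[-1,-0.005,-0.05,0,0],[-1,-0.005,-0.05,0,0],[-1,-0.005,-0.05,0,0],[-1,0,0,0,0]]')|egrep 'pos|rot|force:|width'
```

```text
tcp_pos: [566.5, 267.6, 86.5]
tool_rot: [-0.0, -0.001, 1.0, 0.0]
force: [-0.9, 0.1, -1.2]
gripper_width: 0.658
grasp_force: 0.0
tcp_pos: [568.6, 268.5, 215.9]
tool_rot: [0.004, -0.0, 1.0, 0.002]
force: [0.1, 0.2, -0.5]
gripper_width: 0.997
grasp_force: 0.0
(array([325.575, 193.075]), 40)
tcp_pos: [590.9, 16.0, 210.1]
tool_rot: [-0.001, -0.001, 1.0, -0.0]
force: [0.8, 0.3, -0.1]
gripper_width: 0.997
grasp_force: 0.0
tcp_pos: [610.2, -188.4, 210.0]
tool_rot: [-0.001, 0.004, 1.0, -0.001]
force: [0.4, -0.4, 0.5]
gripper_width: 1.001
grasp_force: 0.0
```

```bash
python3 -m pendant '[[-1,-0.005,-0.03,0,0],[-1,0,-0.029,0,0],[-1,0,0,0.05,0],[-1,0,0,0,0],[-1,0,0,0,0]]'|egrep 'pos|rot|force:|width'
python3 - <<'E'
from m import *
S=snapshot('side');s=status.read_state();tp=np.array(s['tcp_pos']);print(tp,s['tool_rot'])
b=blob(S,(374,288,394,306),C['blue']);print(b,onz(S,b[0],84))
cv2.imwrite('pics/s6.png',cv2.resize(S['image'][240:330,320:440],(800,600),interpolation=cv2.INTER_CUBIC)[:,:,::-1])
print(proj(S,tp),proj(S,[tp[0],tp[1],83]))
E
```

```text
tcp_pos: [617.8, -240.1, 162.0]
tool_rot: [0.0, -0.002, 1.0, 0.0]
force: [-0.7, -0.6, -0.4]
gripper_width: 0.998
grasp_force: 0.0
[ 618.2211895  -240.54838087  162.88351573] [ 9.63501180e-04 -1.36409131e-03  9.99998604e-01 -5.62394289e-05]
(array([382.96153846, 295.23076923]), 26) [ 618.43809527 -241.89137242   84.        ]
[384.30297332 268.50266607] [382.70617389 295.22087411]
```

View pics/s6.png

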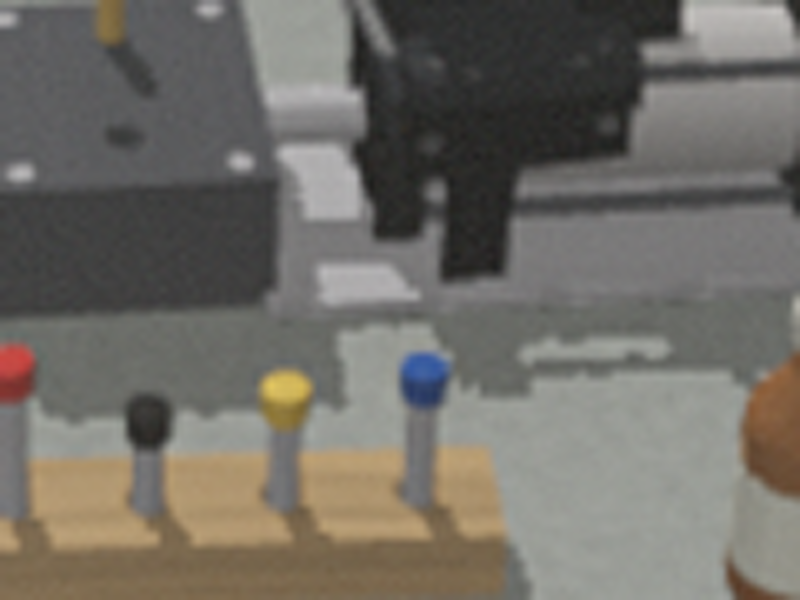

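The crop shows the blue pin undisturbed, its head at about (383.3,296.6), with the open gripper above and slightly behind it. Next I move 7 mm to −y, descend to the head and close.

```bash
(python3 -m pendant '[[-1,0.001,-0.007,0,0],[-1,0,0,0.03,0],[-1,0,0,0.03,0],[-1,0,0,0.03,0],[-1,0,0,0.008,0]]'; python3 -m pendant '[[-1,0,0,0,0],[1,0,0,0,0],[1,0,0,0,0],[1,0,0,0,0],[1,0,0,0,0]]';python3 -m pendant '[[1,0,0,0,0],[1,0,0,0,0],[1,0,0,0,0],[1,0,0,0,0],[1,0,0,0,0]]')|egrep 'pos|rot|force:|width'
```

```text
tcp_pos: [615.4, -248.4, 62.6]
tool_rot: [-0.001, -0.001, 1.0, 0.0]
force: [0.3, 0.4, 1.0]
gripper_width: 1.006
grasp_force: 0.0
tcp_pos: [616.3, -248.4, 63.8]
tool_rot: [0.0, -0.001, 1.0, -0.0]
force: [0.6, 0.5, 0.2]
gripper_width: 0.629
grasp_force: 0.0
tcp_pos: [616.1, -248.3, 63.4]
tool_rot: [-0.0, -0.001, 1.0, 0.0]
force: [-0.7, 0.7, -0.3]
gripper_width: 0.187
grasp_force: 30.0
```

```bash
(python3 -m pendant '[[1,0,0,-0.01,0],[1,0,0,-0.03,0],[1,0,0,-0.04,0],[1,0,0,-0.03,0],[1,0,0,0,0]]'; python3 -m pendant '[[1,0.018,0.05,0,0],[1,0.018,0.05,0,0],[1,0.018,0.05,0,0],[1,0.018,0.04,0,0],[1,0,0,0,0]]';python3 -m pendant '[[1,0,0,0.02,0],[1,0,0,0.02,0],[1,0,0,0,0],[1,0,0,0,0],[1,0,0,0,0]]')|egrep 'pos|rot|force:|width'
```

```text
tcp_pos: [617.9, -249.3, 177.1]
tool_rot: [0.003, -0.001, 1.0, -0.001]
force: [-0.2, -0.4, -2.1]
gripper_width: 0.194
grasp_force: 30.0
tcp_pos: [542.0, -54.2, 172.5]
tool_rot: [-0.001, -0.004, 1.0, 0.001]
force: [-0.1, 0.1, -0.3]
gripper_width: 0.19
grasp_force: 30.0
tcp_pos: [544.5, -58.8, 134.3]
tool_rot: [0.001, -0.0, 1.0, -0.0]
force: [-0.1, 0.4, -0.5]
gripper_width: 0.19
grasp_force: 30.0
```

```bash
python3 -m pendant '[[1,0.001,0.0095,0.004,0],[1,0,0,0,0],[1,0,0,0,0],[1,0,0,0,0],[1,0,0,0,0]]'|egrep 'pos|rot|force:|width'
python3 - <<'E'
from m import *
S=snapshot('side');s=status.read_state();tp=np.array(s['tcp_pos'])-[0,0,53.5]
print(tp,proj(S,tp),proj(S,[tp[0],tp[1],65]))
cv2.imwrite('pics/s7.png',cv2.resize(S['image'][225:273,306:370],(800,600),interpolation=cv2.INTER_CUBIC)[:,:,::-1])
E
```

```text
tcp_pos: [542.9, -49.1, 129.6]
tool_rot: [0.0, -0.001, 1.0, -0.0]
force: [0.3, -0.3, -0.3]
gripper_width: 0.192
grasp_force: 30.0
[542.90954108 -49.11024939  76.05571989] [337.07802001 257.13096806] [337.08736344 260.44530242]
```

View pics/s7.png

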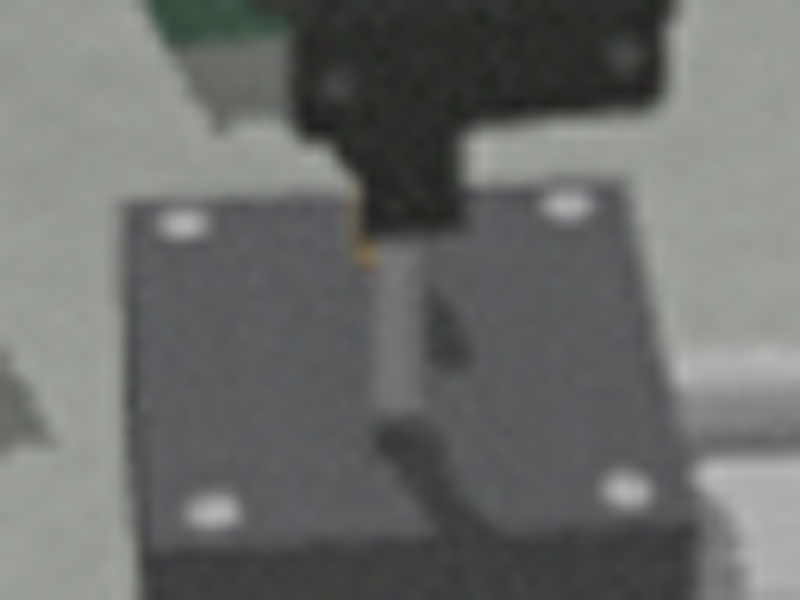

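The crop shows the pin held upright with its shank at col ~337.5 and the bore just below it at about (338,260). I'll measure the shank column from the pixel profile.

Run:
```python
from m import *
S=snapshot('side')
print(S['image'][244:264,332:348].sum(2))
for x in (543,546): print(proj(S,[x,-49,90]),proj(S,[x,-49,65]))
```

```text
[[279 282 266 238 267 280 268 270 255 273 274 277 280 278 273 279]
 [267 278 293 311 338 350 344 315 273 279 282 279 284 270 280 281]
 [281 280 263 291 334 348 331 304 277 278 273 272 279 276 273 281]
 [279 267 272 273 318 339 332 302 263 270 274 276 283 277 272 278]
 [270 278 272 287 324 347 326 292 233 254 271 283 274 277 267 286]
 [281 265 268 290 328 347 334 287 219 217 263 276 268 277 280 274]
 [278 272 265 297 329 350 332 296 211 197 220 277 269 280 283 273]
 [277 273 275 296 328 348 336 297 219 193 218 259 284 271 277 270]
 [278 266 264 279 332 348 329 290 218 193 194 216 278 267 282 274]
 [276 278 276 291 335 359 333 292 225 202 182 219 275 271 266 277]
 [271 264 267 291 328 351 329 296 255 223 231 238 272 275 279 279]
 [272 284 266 290 335 349 333 306 274 276 276 273 274 273 276 283]
 [270 265 278 293 335 347 334 311 269 269 277 279 267 275 267 270]
 [277 270 261 279 310 336 316 302 276 276 270 273 270 268 266 276]
 [272 276 277 277 263 257 257 244 267 275 277 270 266 276 273 277]
 [280 276 270 259 205 195 199 214 240 259 273 276 275 268 278 269]
 [272 265 273 251 191 170 185 191 196 242 278 272 272 273 266 269]
 [276 273 270 261 227 197 182 193 202 223 281 281 267 275 263 269]
 [276 274 273 275 280 237 189 189 193 230 265 279 278 271 273 271]
 [277 267 275 274 272 259 228 196 190 196 229 276 272 268 269 269]]
[337.09091741 252.8834976 ] [337.11191757 260.41912156]
[338.17175695 252.76348468] [338.18217216 260.29802177]
```

```bash
(python3 -m pendant '[[1,-0.0023,0,0.006,0],[1,0,0,0.003,0],[1,0,0,0.001,0],[1,0,0,0,0],[1,0,0,0,0]]';python3 -m pendant '[[1,0,0,0.001,0],[1,0,0,0.001,0],[1,0,0,0.001,0],[1,0,0,0,0],[1,0,0,0,0]]')|egrep 'pos|rot|force:|width'
```

```text
tcp_pos: [545.3, -49.0, 119.6]
tool_rot: [0.0, -0.001, 1.0, 0.0]
force: [-0.3, -0.1, -0.5]
gripper_width: 0.188
grasp_force: 30.0
tcp_pos: [545.1, -49.0, 116.5]
tool_rot: [-0.0, -0.001, 1.0, -0.0]
force: [-0.1, -1.1, -0.2]
gripper_width: 0.191
grasp_force: 30.0
```

```bash
(python3 -m pendant '[[1,0,0,0.001,0],[1,0,0,0.001,0],[1,0,0,0.001,0],[1,0,0,0,0],[1,0,0,0,0]]' && python3 ok.py && python3 -m pendant '[[1,0,0,0.001,0],[1,0,0,0.001,0],[1,0,0,0.001,0],[1,0,0,0,0],[1,0,0,0,0]]')|egrep 'pos|rot|force:|width'
```

```text
tcp_pos: [545.1, -49.0, 113.4]
tool_rot: [-0.0, -0.001, 1.0, 0.0]
force: [-0.8, -0.2, -1.3]
gripper_width: 0.19
grasp_force: 30.0
tcp_pos: [545.1, -48.9, 110.4]
tool_rot: [-0.0, -0.001, 1.0, 0.0]
force: [-0.3, -0.5, -1.1]
gripper_width: 0.191
grasp_force: 30.0
```

```bash
(python3 -m pendant '[[1,0,0,0.003,0],[1,0,0,0.003,0],[1,0,0,0.003,0],[1,0,0,0.003,0],[1,0,0,0,0]]' && python3 ok.py && python3 -m pendant '[[1,0,0,0.003,0],[1,0,0,0.003,0],[1,0,0,0.003,0],[1,0,0,0.003,0],[1,0,0,0,0]]' && python3 ok.py && python3 -m pendant '[[1,0,0,0.002,0],[1,0,0,0.002,0],[1,0,0,0.001,0],[1,0,0,0,0],[1,0,0,0,0]]')|egrep 'pos|rot|force:|width'
```

```text
tcp_pos: [544.9, -48.9, 98.1]
tool_rot: [-0.0, -0.001, 1.0, 0.0]
force: [0.8, 0.4, -0.1]
gripper_width: 0.186
grasp_force: 30.0
tcp_pos: [544.9, -48.9, 86.1]
tool_rot: [-0.0, -0.001, 1.0, 0.0]
force: [0.5, -0.4, -1.1]
gripper_width: 0.189
grasp_force: 30.0
tcp_pos: [545.1, -49.0, 81.5]
tool_rot: [-0.0, -0.001, 1.0, 0.0]
force: [-0.6, -0.1, -0.8]
gripper_width: 0.188
grasp_force: 30.0
```

```bash
(python3 -m pendant '[[1,0,0,0.001,0],[1,0,0,0.001,0],[1,0,0,0.001,0],[1,0,0,0,0],[1,0,0,0,0]]' )|egrep 'pos|rot|force:|width'
```

```text
tcp_pos: [546.2, -49.0, 79.5]
tool_rot: [0.001, -0.001, 1.0, 0.0]
force: [-0.1, -0.5, 4.5]
gripper_width: 0.188
grasp_force: 30.0
```

```bash
(python3 -m pendant '[[1,0,0,-0.0005,0],[-1,0,0,0,0],[-1,0,0,0,0],[-1,0,0,0,0],[-1,0,0,0,0]]';python3 -m pendant '[[-1,0,0,0,0],[-1,0,0,0,0],[-1,0,0,0,0],[-1,0,0,0,0],[-1,0,0,-0.01,0]]';python3 -m pendant '[[-1,0,0,-0.04,0],[-1,0,0,-0.04,0],[-1,0,0,-0.04,0],[-1,0,0,0,0],[-1,0.03,0.0,0,0]]';python3 -m pendant '[[-1,0.05,0,-0.02,0],[-1,0,0,0,0],[-1,0,0,0,0],[-1,0,0,0,0],[-1,0,0,0,0]]' )|egrep 'pos|rot|force:|width'
python3 - <<'E'
from m import *
S=snapshot('side')
cv2.imwrite('pics/s8.png',cv2.resize(S['image'][165:330,280:500],(800,600),interpolation=cv2.INTER_CUBIC)[:,:,::-1])
E
```

```text
tcp_pos: [545.0, -48.9, 78.8]
tool_rot: [-0.0, -0.001, 1.0, 0.0]
force: [0.4, -0.5, 0.9]
gripper_width: 0.562
grasp_force: 0.0
tcp_pos: [544.5, -48.9, 88.7]
tool_rot: [-0.001, -0.001, 1.0, 0.0]
force: [-0.3, -1.1, 0.0]
gripper_width: 0.993
grasp_force: 0.0
tcp_pos: [516.0, -48.8, 209.2]
tool_rot: [0.001, -0.001, 1.0, -0.0]
force: [-0.3, -0.3, -0.6]
gripper_width: 1.005
grasp_force: 0.0
tcp_pos: [465.6, -49.0, 228.4]
tool_rot: [-0.001, -0.001, 1.0, -0.0]
force: [-0.1, 0.3, -0.5]
gripper_width: 1.0
grasp_force: 0.0
```

View pics/s8.png

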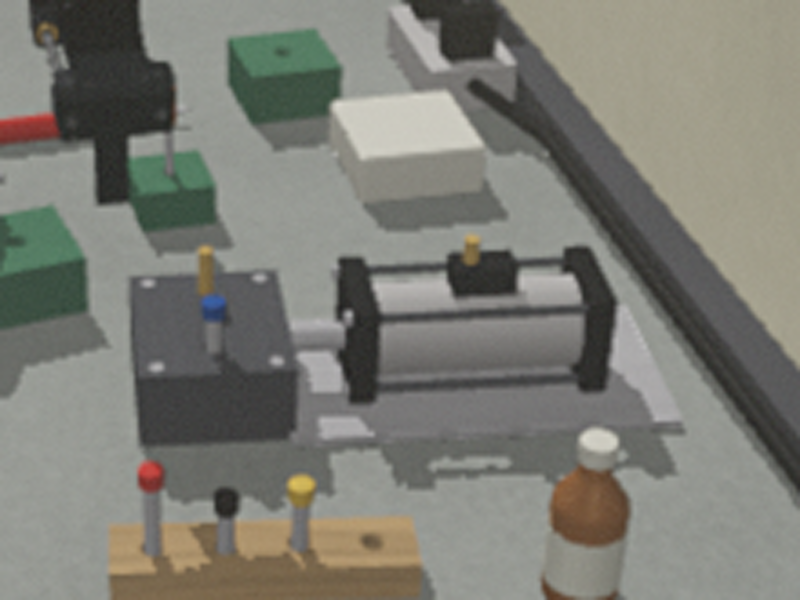

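The final view shows the blue pin upright in the bore at crop (214,325), with the other three pins still in the rack and the rod shank in its stand at crop (169,155). The gripper is clear of everything, so I hand in.

```bash
python3 -c "
from plant import robot
print(robot.finish_job())"
```

```text
the job is handed in; nothing more can be done
None
```

The bore measured about 39.4 mm deep, so I set the blue pin (made for 40 mm) upright and home in it, stood the rod back in its green stand, left the other pins in the rack, and handed the job in; the hand-in call returned no verdict.

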